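Drop the scrap potentiometers through the sprung flap of the reject bin

TASK

Two scrap potentiometers stand among other things on the bench. Put both into the grey reject bin, one after the other: press its sprung flap open under the hood, hold it open while the potentiometer drops through, and let the flap spring shut again. Leave the jar and the solder spool where they stand.

Things in the scene. Friction and masses are not known exactly. Their poses are not given: they have to be found in the camera images.
- bin: Reject bin of grey sheet metal, fixed to the bench, 150 (x) x 170 (y) mm on plan, closed all round. Origin: centre of its underside, z up; its front looks along its own -x. Front wall 100 mm high; from there a flat deck, 130 mm long, slopes up to the back at 35 degrees to the level, to a flat top 175 mm high. A slot in the deck, shut by a sprung flap, leads inside.
- slot (a point): Centre of the slot, on the outer face of the sloping deck: [-26, 0, 134] mm in the bin's frame, same axes. Slot 130 mm wide (bin's y), 75 mm long up the slope; deck 4 mm thick. Free depth inside, square to the deck: over 100 mm. Square to the deck, inwards, is [0.574, 0, -0.819] in the bin's frame: a tool along it (35 degrees from vertical) goes in freely.
- hood (a point): Middle of the free top edge of the hood, a plain plate 170 mm wide and 80 mm tall that stands square to the deck across its upper end, 68 mm up the slope from the slot's centre, so that it leans forward over the slot. A gripper pointing straight down over the slot would strike it.
- flap (a joint): Angle of the bare aluminium flap under the slot: 0 shut, up to 1.25 rad inwards. Hinged along the slot's upper edge (40 mm up the slope from its centre, 6 mm under the deck's face), 78 mm long: its lower edge swings down into the bin. Spring: 0.05 N m shut, 0.13 N m at 1 rad (1 to 4 N at mid-flap); shuts by itself; a potentiometer's weight does not open it.
- pot_a_center (a point): Scrap potentiometer: a low metal can, 24 mm diameter, 14 mm high, standing on the bench, three flat solder tags at its foot on one side (7 mm out); from the middle of the can a straight shaft, 9 mm diameter, rises to 44 mm above the bench. About 30 g. The point lies on the shaft's axis, 22 mm above the foot; z runs up the shaft. Grip the shaft.
- pot_b_center (a point): The second scrap potentiometer, the same as the first.
- jar_center (a point): Bystander: small round jar with a green screw lid, 34 mm in diameter, 38 mm high; the point is its centre, 19 mm up. Not to be moved.
- spool_center (a point): Bystander: small spool of copper-coloured solder wire standing on its flange, 45 x 36 x 20 mm; the point is its centre, 10 mm up. Not to be moved.

How it is judged:
By the outcome, as a careful person would: the job done as asked, in the order asked, and still so for the second after the job is handed in, with the robot touching nothing.
It also fails if it takes over 72 s, if anything falls off the work surface, if the arm or the gripper's body presses on something with over 40 N, if the wrist force passes 120 N, or if a joint passes its speed limit or range.

ROBOT

A 7-joint arm with a two-finger parallel gripper is mounted at the origin on a cart in front of the work surface, level with it; the furniture and walls round the work are solid. World frame = base frame: x ahead of the robot, y to its left, z up, the work surface at z = 0. Lengths are in m, angles in rad, forces in N, time in s.
With the tool pointing down it reaches from about 0.425 to 0.875 m from the base axis. Payload 4.7 kg.
Tool frame: the origin (TCP) lies at the very end of the fingers, on their centre line; the grasp point (between the pads) lies 19 mm behind it; z points along the fingers, y is the line along which they close (so a half turn about z gives the same grasp; the last joint's range is limited). The gripper opens to 87 mm and grips with 3 to 60 N. Pads are 19 mm wide; open, the fingers measure 117 mm over their backs; the gripper's body (75 mm by 190 mm) begins 51 mm behind the grasp point.
Start: joints at [1.319, 0.321, -0.07, 1.45, 0.023, 1.371, -0.057], TCP at [0.171, -0.627, 0.223] pointing down, gripper open.
Joint ranges: [-2.86, 2.86], [-0.3, 2.09], [-1.38, 1.24], [0.06, 2.45], [-1.56, 4.7], [0.09, 2.05], [-2.69, 2.69]. Speed limits (rad/s): [2.57, 2.57, 3.14, 3.14, 3.14, 3.14, 3.14].

INTERFACE

Orientations are given as a rotation vector (axis times angle).
In Python, from bench import ctrl, get_image, job gives the robot as it stands.
- The arm moves only by the shell command python3 -m crank 'ROWS' [FORCE]. ROWS is JSON, a list that holds one entry, the list of rows, each a list of 5 numbers: the shift along the tool's x, y, z in mm, then the turn about the tool's z in rad, then the closure, from -1 (fully open) to 1 (shut), so that 0 is half open. A call has 1 to 10 rows; each row shifts and turns the commanded pose from where the row before left it, along the tool's axes as they then stand; what a row does not reach is not made up. A row lasts 1/12 s, in which the tool goes at most 41.7 mm and 7.16 degrees, less where a joint would pass 70% of its speed; a pose out of reach is approached as far as the arm can. A call with a gripper value outside its range is refused whole. The fingers move at their own pace and stop on an object; FORCE is the grip in N (left out, the last holds). Time passes only in rows, so rows that do not move let the fingers close. It gives the time, the measured TCP pose, the force, the opening and the grip force at its end, in the units of the state.
- ctrl.get_state(): the state, without advancing time (a new reading comes with each control period).
- get_image(name): name is "scene" or "top" or "wrist"; returns a dict with "pixels" (400x640x3 uint8, red, green, blue), "fx", "fy", "cx", "cy" (pixels), "T" (4x4, takes a point from camera to world coordinates); the wrist camera has in their place "T_tool_cam" (4x4, takes a point from camera to tool coordinates, whose origin is the TCP and whose axes are the flange's). Camera axes: x right, y down, z forward; pixel columns grow to the right and rows downward; lengths in m; the calibration is good to about 2 mm. A picture is of the moment at which its call begins: read the wrist's pose just before it. There is no depth.
- job.close_job(): hands the job in; it is judged then, once.
The state is a dict: "time": time; "joint_positions": joint angles; "qd": joint speeds; "joint_torque": joint torques, N m; "position": TCP position; "tool_rot": TCP orientation; "ft_force": force on the tool from outside, world axes, zero at the start; "torque": the same for the moment, N m; "grip_width": opening from 0.0 (shut) to 1.0 (fully open); "grip_force": force on a finger pad.
Only numpy, scipy, OpenCV 4.12 (cv2) and the standard library are available. Lean on these libraries where they do the work, as an engineer would, in place of code of your own. Each camera call takes 0.05 s, during which the arm holds its last target. There are 200 camera calls.

## Working session

There is one attempt and no reset: what is moved stays moved. The work goes in short steps, Python scripts to look and compute and a shell command to move; the robot and the scene stay as the last step left them, time stands still between calls to the robot, and variables do not carry over. Pictures are saved under pics/ and viewed, at most 10 in all, crops included, and the job is handed in when it is done.

```bash
mkdir -p pics; ls; python3 - <<'E'
from bench import ctrl,get_image
import cv2
s=ctrl.get_state();print(s)
for n in("scene","top"):
    im=get_image(n);cv2.imwrite(f"pics/{n}0.png",im["pixels"][:,:,::-1]);print(n,im["fx"],im["fy"],im["cx"],im["cy"],im["T"])
im=get_image("wrist");print(im["fx"],im["cx"],im["cy"],im["T_tool_cam"])
E
```

```text
pics
{'time': 0.0, 'joint_positions': array([ 1.31912643,  0.32182746, -0.07008012,  1.45165277,  0.0226237 ,
        1.37078053, -0.05695254]), 'qd': array([-4.14479929e-04,  4.73886589e-04, -1.44409500e-04,  1.18115474e-03,
        1.19082756e-05, -1.39260255e-03, -1.88683437e-03]), 'joint_torque': array([ 7.89713722e-04, -4.91278625e+01, -4.04016897e-01, -3.12519658e+01,
       -6.39937911e-02,  4.36598877e-02,  1.49730708e-04]), 'position': array([ 0.17052386, -0.62667587,  0.22146974]), 'tool_rot': array([-3.11207176e+00, -4.15963980e-01,  5.78859144e-04]), 'ft_force': array([ 0.29112443, -0.36320292,  1.09967497]), 'torque': array([-0.0021224 , -0.01818054,  0.05447039]), 'grip_force': 0.0, 'grip_width': 1.0000097424423104}
scene 488.2446568378085 488.2446568378085 318.72224443558076 190.58742142935571 [[ 0.84619043 -0.37217699  0.3813739   0.11399921]
 [-0.53270143 -0.57224276  0.62351216 -0.59974485]
 [-0.01381842 -0.73076844 -0.68248556  0.96942756]
 [ 0.          0.          0.          1.        ]]
top 440.63625289003164 440.63625289003164 325.1875959696267 198.91255696693815 [[ 0.02594142 -0.97898142  0.20229292  0.36341514]
 [-0.99965581 -0.02619633  0.00141759  0.11836017]
 [ 0.00391153 -0.20226007 -0.97932403  0.98495115]
 [ 0.          0.          0.          1.        ]]
311.77406758664563 319.15557837600045 198.18754600382542 [[ 1.40064490e-05 -9.63187282e-01 -2.68831286e-01  7.28644441e-02]
 [ 9.99999672e-01  2.31312320e-04 -7.76660495e-04  7.70775663e-04]
 [ 8.10253499e-04 -2.68831187e-01  9.63186968e-01 -1.62372378e-01]
 [ 0.00000000e+00  0.00000000e+00  0.00000000e+00  1.00000000e+00]]
```

View pics/scene0.png

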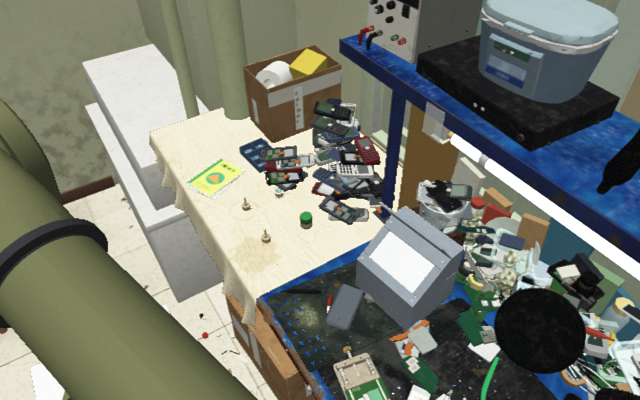

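View pics/top0.png

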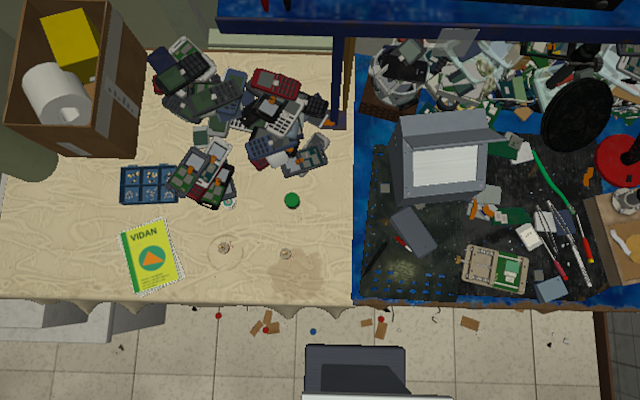

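The scene view shows the pots at about (246,204) and (266,237), the jar at (306,219), the spool at (279,193) and the bin's flap at (398,262). In the top view the pots are at (224,247) and (286,254), the jar at (292,200), the spool near (230,203) and the flap at (447,167).

```bash
cat >h.py <<'E'
import numpy as np,cv2
from scipy.spatial.transform import Rotation as R
from bench import ctrl,get_image
def cam(n):
    s=ctrl.get_state(); im=get_image(n)
    if n=="wrist":
        T=np.eye(4);T[:3,:3]=R.from_rotvec(s["tool_rot"]).as_matrix();T[:3,3]=s["position"];im["T"]=T@np.array(im["T_tool_cam"])
    im["T"]=np.array(im["T"]);return im
def ray(im,u,v):
    d=im["T"][:3,:3]@np.array([(u-im["cx"])/im["fx"],(v-im["cy"])/im["fy"],1]);return im["T"][:3,3],d/np.linalg.norm(d)
def onz(im,u,v,z):
    o,d=ray(im,u,v);return o+d*(z-o[2])/d[2]
def tri(a,pa,b,pb):
    o1,d1=ray(a,*pa);o2,d2=ray(b,*pb)
    k=np.linalg.lstsq(np.c_[d1,-d2],o2-o1,rcond=None)[0]
    p,q=o1+k[0]*d1,o2+k[1]*d2;return (p+q)/2,np.linalg.norm(p-q)
def proj(im,p):
    q=im["T"][:3,:3].T@(np.asarray(p)-im["T"][:3,3]);return im["cx"]+im["fx"]*q[0]/q[2],im["cy"]+im["fy"]*q[1]/q[2]
E
python3 - <<'E'
from h import *
S,T=cam("scene"),cam("top")
Q={}
for n,im,(u,v) in(("s",S,(398,262)),("t",T,(447,167))):
    p=im["pixels"];m=(p.min(2)>195).astype(np.uint8)
    _,l=cv2.connectedComponents(m);c,_=cv2.findContours((l==l[v,u]).astype(np.uint8),0,2)
    c=max(c,key=cv2.contourArea);q=cv2.approxPolyDP(c,.05*cv2.arcLength(c,True),True)[:,0];print(n,cv2.contourArea(c),q.tolist())
for a,b in(((246,207),(224,247)),((266,240),(286,254)),((306,219),(292,200)),((279,193),(230,203))):
    p,e=tri(S,a,T,b);print(p.round(4),round(e,4),onz(T,*b,.02).round(3))
a=cv2.resize(S["pixels"][180:260,220:330],None,fx=5,fy=5)[:, :, ::-1]
b=cv2.resize(S["pixels"][200:320,345:470],None,fx=3.33,fy=3.33)[:400,:,::-1]
b2=cv2.resize(T["pixels"][100:210,380:500],None,fx=3.3,fy=3.3)[:363,:,::-1]
c=cv2.resize(T["pixels"][190:265,200:310],None,fx=3.6,fy=3.6)[:,:,::-1]
W=np.zeros((600,800,3),np.uint8)
a=cv2.resize(a,(400,290));c=cv2.resize(c,(400,273));b=cv2.resize(b,(312,300));b2=cv2.resize(b2,(327,300))
W[:290,:400]=a;W[300:573,:400]=c;W[:300,400:712]=b;W[300:,400:727]=b2
cv2.imwrite("pics/z.png",W)
E
```

```text
s 1903.0 [[388, 232], [369, 257], [412, 292], [433, 265]]
t 254646.5 [[0, 0], [0, 399], [639, 399], [639, 0]]
[ 0.4505  0.3439 -0.0041] 0.0025 [0.45  0.338 0.02 ]
[ 0.4397  0.2041 -0.0045] 0.0003 [0.438 0.202 0.02 ]
[0.5584 0.1942 0.0169] 0.0011 [0.558 0.194 0.02 ]
[0.5509 0.3348 0.0055] 0.0007 [0.548 0.332 0.02 ]
```

View pics/z.png

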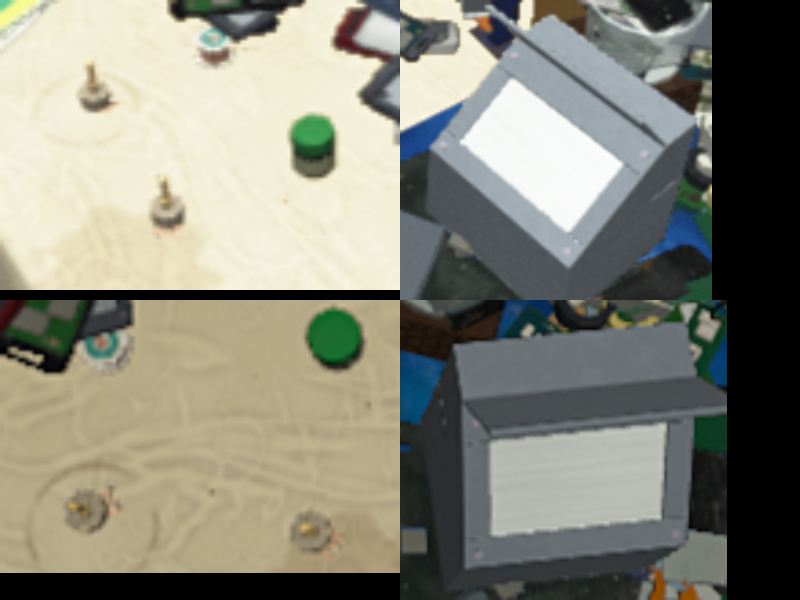

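```bash
python3 - <<'E'
from h import *
S,T=cam("scene"),cam("top")
L,e1=tri(S,(369,257),T,(413,186.5));Rr,e2=tri(S,(412,292.5),T,(476.2,181))
print(L,Rr,e1,e2,np.linalg.norm(L-Rr))
L=(onz(S,368.5,257,.1125)+onz(T,412.5,186.5,.1125))/2;Rr=(onz(S,412,292.5,.1125)+onz(T,476.5,181.5,.1125))/2
y=(L-Rr)/np.linalg.norm(L-Rr);yaw=np.arctan2(-y[0],y[1]);print("yaw",yaw, np.linalg.norm(L-Rr))
# upper corners z=.1555 scene
U=onz(S,388,231.5,.1555),onz(S,433,265,.1555);d=U[0]-U[1];print("yaw up",np.arctan2(-d[0],d[1]),np.linalg.norm(d))
Rz=R.from_euler("z",yaw).as_matrix()
low=(L+Rr)/2; b1=low-Rz@[-56.7e-3,0,.1125]; up=sum(U)/2; b2=up-Rz@[4.7e-3,0,.1555]
print("bin",b1,b2)
print("slot",b1+Rz@[-.026,0,.134])
for c in ctrl.get_state(),:
  print(R.from_rotvec(c["tool_rot"]).as_matrix())
# check deck corners project
for q in ([-.075,.085,.1],[-.075,-.085,.1],[-.0567,.065,.1125],[.0047,-.065,.1555]):
    print(q,np.round(proj(S,b1+Rz@q)),np.round(proj(T,b1+Rz@q)))
E
```

```text
[ 0.57494142 -0.05928104  0.1067361 ] [ 0.5897552  -0.18795302  0.11214067] 0.0013376712781262214 0.0009264440204452351 0.1296346187754918
yaw 0.13097822403019999 0.12953472845863137
yaw up 0.16165124036502848 0.12708428872362937
bin [ 6.36869684e-01 -1.16576646e-01  8.32667268e-17] [ 0.63285962 -0.11733847  0.        ]
slot [ 0.61109238 -0.11997235  0.134     ]
[[ 9.64881922e-01  2.62683949e-01 -1.39146356e-04]
 [ 2.62683983e-01 -9.64881852e-01  3.69934419e-04]
 [-3.70839601e-05 -3.93494552e-04 -9.99999922e-01]]
[-0.075, 0.085, 0.1] [356. 258.] [404. 198.]
[-0.075, -0.085, 0.1] [412. 307.] [486. 190.]
[-0.0567, 0.065, 0.1125] [368. 256.] [414. 187.]
[0.0047, -0.065, 0.1555] [434. 265.] [479. 146.]
```

The zoom shows the slot clear, with the hood above it and the pots upright and free. The estimates are pot A near (0.44, 0.20), pot B near (0.45, 0.34), and the bin at (0.635, -0.117) with yaw about 0.14. I'm setting off towards pot A.

```bash
python3 -m crank '[[[29,-27,-10,0,-1],[29,-27,-10,0,-1],[29,-27,-10,0,-1],[29,-27,0,0,-1],[29,-27,0,0,-1],[29,-27,0,0,-1],[29,-27,0,0,-1],[29,-27,0,0,-1],[29,-27,0,0,-1],[29,-27,0,0,-1]]]' 20
python3 -m crank '[[[29,-27,0,0,-1],[29,-27,0,0,-1],[29,-27,0,0,-1],[29,-27,0,0,-1],[8,-38,0,0,-1],[8,-38,0,0,-1],[8,-38,0,0,-1],[8,-38,0,0,-1],[8,-38,0,0,-1]]]'
```

```text
time: 1.18
position: [0.3803, -0.2887, 0.2529]
tool_rot: [3.113, 0.416, 0.0]
ft_force: [0.8, -0.9, -0.3]
grip_width: 0.997
grip_force: 0.0
time: 1.93
position: [0.4514, 0.0399, 0.2527]
tool_rot: [3.113, 0.416, 0.001]
ft_force: [0.6, -0.0, -0.6]
grip_width: 1.001
grip_force: 0.0
```

```bash
python3 -m crank '[[[8,-38,0,0,-1],[8,-38,0,0,-1],[8,-38,0,0,-1],[8,-38,0,0,-1],[0,0,0,-0.12,-1],[0,0,0,-0.12,-1],[0,0,0,-0.12,-1],[0,0,0,-0.12,-1],[0,0,0,-0.12,-1]]]'
python3 -c "
from h import *
s=ctrl.get_state();print(s['time'],s['joint_positions'].round(3),s['position'],R.from_rotvec(s['tool_rot']).as_matrix().round(3))"
```

```text
time: 2.68
position: [0.4427, 0.1932, 0.2526]
tool_rot: [2.847, 1.327, 0.0]
ft_force: [0.1, -0.1, 0.6]
grip_width: 0.997
grip_force: 0.0
2.6833 [ 0.513 -0.031 -0.947  1.777 -0.025  1.382 -1.128] [0.44270642 0.19324013 0.25258783] [[ 0.643  0.766  0.   ]
 [ 0.766 -0.643 -0.   ]
 [-0.     0.    -1.   ]]
```

```bash
python3 -m crank '[[[0,0,8,-0.12,-1],[0,0,8,-0.12,-1],[0,0,8,-0.12,-1],[0,0,8,-0.12,-1],[0,0,8,-0.12,-1],[0,0,8,-0.12,-1],[0,0,8,-0.12,-1],[0,0,8,-0.12,-1],[0,0,8,-0.12,-1],[0,0,8,-0.12,-1]]]'
python3 - <<'E'
from h import *
im=cam("wrist");s=ctrl.get_state();print(s['joint_positions'].round(3),s['position'],R.from_rotvec(s['tool_rot']).as_matrix().round(3))
print(proj(im,[.44,.203,.02]),proj(im,[.45,.34,.02]),proj(im,[.558,.194,.02]))
cv2.imwrite("pics/w1.png",im["pixels"][:,:,::-1])
E
```

```text
time: 3.52
position: [0.4428, 0.193, 0.1723]
tool_rot: [1.601, 2.702, -0.0]
ft_force: [-0.5, 0.5, -0.4]
grip_width: 1.005
grip_force: 0.0
[ 0.491  0.049 -0.968  1.895  0.043  1.221  0.015] [0.44183005 0.19257039 0.17076361] [[-0.485  0.875 -0.002]
 [ 0.875  0.485 -0.001]
 [ 0.    -0.002 -1.   ]]
(np.float64(322.1700817685825), np.float64(174.95512386599708)) (np.float64(402.94068160077313), np.float64(52.56090556756624)) (np.float64(413.708538189563), np.float64(233.65170656088895))
```

View pics/w1.png

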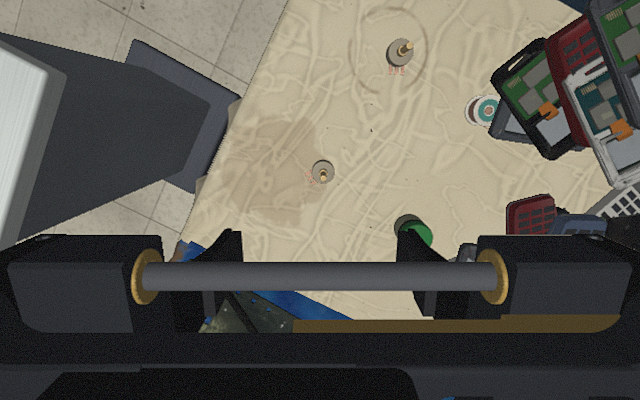

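Pot A's can is at (322,171), which matches the prediction. Pot B is at (400,50), the spool at (485,110) and the jar at (415,230).

```bash
python3 -m crank '[[[10,3,0,-0.12,-1],[0,0,14,-0.12,-1],[0,0,14,-0.12,-1],[0,0,14,-0.12,-1],[0,0,14,-0.12,-1],[0,0,14,-0.12,-1],[0,0,14,-0.12,-1],[0,0,14,-0.12,-1],[0,0,10,-0.12,-0.5],[0,0,5,-0.12,0]]]'
python3 - <<'E'
from h import *
im=cam("wrist");s=ctrl.get_state();print(s['joint_positions'].round(3),s['position'],R.from_rotvec(s['tool_rot']).as_matrix().round(3))
p=im["pixels"];print(proj(im,[.44,.203,.044]),proj(im,[.44,.203,.014]))
cv2.imwrite("pics/w2.png",p[:,:,::-1])
E
```

```text
time: 4.4
position: [0.4401, 0.2028, 0.0585]
tool_rot: [0.2, -3.134, 0.001]
ft_force: [0.8, 0.1, 0.4]
grip_width: 0.923
grip_force: 0.0
[ 0.492  0.278 -1.07   2.008  0.285  1.019  0.989] [0.43982105 0.20269826 0.05812065] [[-0.991 -0.132 -0.002]
 [-0.132  0.991 -0.001]
 [ 0.002 -0.    -1.   ]]
(np.float64(320.6009036768853), np.float64(237.07491966623164)) (np.float64(320.39587949643885), np.float64(220.5651467107832))
```

View pics/w2.png

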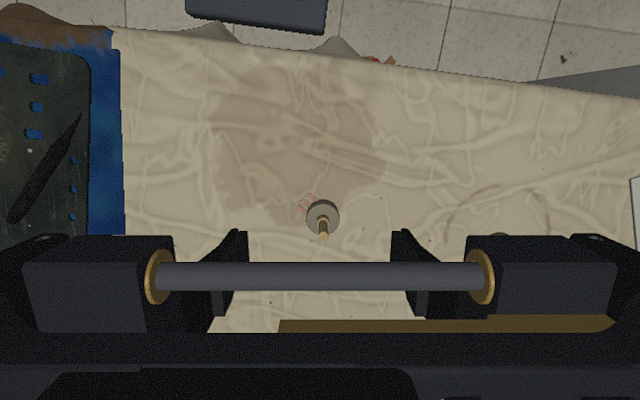

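The shaft tip is at (323,236), within 1 mm of the prediction. I'll descend and grip.

```bash
python3 -m crank '[[[0,0,18,0,0],[0,0,18,0,0.3],[0,0,0,0,1],[0,0,0,0,1],[0,0,0,0,1],[0,0,0,0,1],[0,0,0,0,1],[0,0,0,0,1]]]' 20
python3 -m crank '[[[0,0,0,0,1],[0,0,-15,0,1],[0,0,-40,0,1],[0,0,-40,0,1],[0,0,-40,0,1]]]' 20
```

```text
time: 5.12
position: [0.4413, 0.2034, 0.0243]
tool_rot: [-0.194, 3.134, -0.0]
ft_force: [0.4, 0.4, 0.4]
grip_width: 0.279
grip_force: 0.0
time: 5.53
position: [0.4398, 0.2036, 0.1597]
tool_rot: [0.196, -3.134, -0.001]
ft_force: [1.6, -1.0, 0.3]
grip_width: 0.009
grip_force: 0.0
```

I lifted before the fingers had closed, so I need to check the pot.

```bash
python3 - <<'E'
from h import *
im=cam("wrist");s=ctrl.get_state();print(s['position'],R.from_rotvec(s['tool_rot']).as_matrix().round(3),s["grip_width"])
p=im["pixels"];print(proj(im,[.44,.203,.044]),proj(im,[.44,.203,.014]))
cv2.imwrite("pics/w3.png",cv2.resize(p[100:300,200:460,::-1],None,fx=2,fy=2))
E
```

```text
[0.44423671 0.20630446 0.16733365] [[-0.992 -0.126  0.01 ]
 [-0.126  0.992  0.002]
 [-0.011  0.001 -1.   ]] 0.0027549788569464226
(np.float64(319.0576588398145), np.float64(194.86317291587642)) (np.float64(319.0270569047326), np.float64(187.2966141782469))
```

View pics/w3.png

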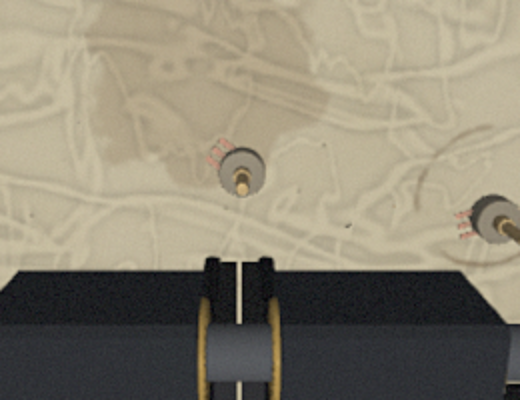

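The pot still stands at the same place: the shaft tip is at about (321,194). The hand is empty, so before gripping I'll test how the wrist can be tilted at the reach limit.

```bash
python3 -m crank '[[[0,0,-41,0,-0.5],[0,0,-41,0,-0.5],[0,0,-41,0,-0.5],[0,0,-41,0,-0.5],[0,0,-41,0,-0.5],[0,0,-41,0,-0.5],[0,0,-41,0,-0.5],[0,0,-41,0,-0.5]]]'
python3 -c "
from h import *
s=ctrl.get_state();print(s['joint_positions'].round(3),R.from_rotvec(s['tool_rot']).as_matrix().round(3)[:,2])"
python3 -m crank '[[[0,0,-41,0,-0.5],[0,0,-41,0,-0.5],[0,0,-41,0,-0.5],[0,0,-41,0,-0.5],[0,0,-41,0,-0.5]]]'
python3 -c "
from h import *
s=ctrl.get_state();print(s['joint_positions'].round(3),R.from_rotvec(s['tool_rot']).as_matrix().round(3)[:,2])"
```

```text
time: 6.25
position: [0.44, 0.2033, 0.4889]
tool_rot: [-0.193, 3.134, -0.003]
ft_force: [0.5, 1.3, 0.1]
grip_width: 0.528
grip_force: 0.0
[ 0.677  0.024 -1.174  1.284  0.026  1.848  1.203] [ 0.002 -0.002 -1.   ]
time: 6.67
position: [0.4469, 0.2101, 0.5665]
tool_rot: [0.197, -3.12, 0.03]
ft_force: [-0.1, 0.3, -1.1]
grip_width: 0.746
grip_force: 0.0
[ 0.073  0.119 -0.674  1.029  0.093  2.041  1.141] [-0.014 -0.02  -1.   ]
```

```bash
cat > st.py <<'E'
from h import *
s=ctrl.get_state();z=R.from_rotvec(s['tool_rot']).as_matrix().round(3);print(s['time'],s['position'].round(3),'q',s['joint_positions'].round(2),'x',z[:,0],'z',z[:,2])
E
for i in 1 2; do python3 -m crank '[[[0,0,-41,0,-0.5],[0,0,-41,0,-0.5],[0,0,-41,0,-0.5],[0,0,-41,0,-0.5]]]' >/dev/null; python3 st.py; done
```

```text
7.0 [0.45  0.213 0.575] q [-0.53  0.09  0.02  1.02  0.02  2.05  1.2 ] x [-0.992 -0.124  0.006] z [-0.003 -0.028 -1.   ]
7.3333 [0.45  0.214 0.6  ] q [-1.13  0.08  0.7   0.99 -0.03  2.05  1.25] x [-0.991 -0.125 -0.039] z [ 0.041 -0.012 -0.999]
```

```bash
for i in 1 2; do python3 -m crank '[[[0,0,-41,0,-0.5],[0,0,-41,0,-0.5],[0,0,-41,0,-0.5],[0,0,-41,0,-0.5]]]' >/dev/null; python3 st.py; done;  python3 -m crank '[[[-30,0,-25,0,-0.5],[-30,0,-25,0,-0.5],[-30,0,-25,0,-0.5],[-30,0,-25,0,-0.5]]]' >/dev/null; python3 st.py
```

```text
7.6667 [0.44  0.212 0.658] q [-1.71  0.03  1.24  0.93  0.01  2.05  1.24] x [-0.98  -0.125 -0.157] z [ 0.153  0.04  -0.987]
8.0 [0.446 0.215 0.718] q [-1.66  0.05  1.24  0.79 -0.04  2.05  1.26] x [-0.955 -0.121 -0.27 ] z [ 0.258  0.104 -0.961]
8.3333 [0.477 0.219 0.74 ] q [-1.05  0.12  0.69  0.66 -0.08  2.05  1.29] x [-0.94  -0.116 -0.32 ] z [ 0.307  0.112 -0.945]
```

```bash
python3 -m crank '[[[0,-40,0,0,-0.5],[0,-40,0,0,-0.5],[0,-40,0,0,-0.5],[0,-40,0,0,-0.5],[0,-40,0,0,-0.5],[0,-40,0,0,-0.5],[0,-30,0,0,-0.5]]]' >/dev/null; python3 st.py;  for i in 1 2 ; do python3 -m crank '[[[0,0,-41,0,-0.5],[0,0,-41,0,-0.5],[0,0,-41,0,-0.5],[0,0,-41,0,-0.5]]]' >/dev/null; python3 st.py; done
```

```text
8.9167 [ 0.515 -0.052  0.721] q [-0.63  0.1   0.98  0.75 -0.32  2.04  1.84] x [-0.941 -0.112 -0.321] z [ 0.309  0.111 -0.945]
9.25 [ 0.511 -0.054  0.729] q [-0.03  0.08  0.25  0.71 -0.22  2.05  1.78] x [-0.939 -0.112 -0.325] z [ 0.314  0.111 -0.943]
9.5833 [ 0.49  -0.059  0.753] q [ 0.57  0.07 -0.43  0.67 -0.15  2.05  1.75] x [-0.924 -0.107 -0.367] z [ 0.356  0.111 -0.928]
```

```bash
for i in 1 2 3; do python3 -m crank '[[[0,0,-41,0,-0.5],[0,0,-41,0,-0.5],[0,0,-41,0,-0.5],[0,0,-41,0,-0.5]]]' >/dev/null; python3 st.py; done
```

```text
9.9167 [ 0.466 -0.064  0.779] q [ 1.17  0.07 -1.07  0.65 -0.11  2.05  1.74] x [-0.903 -0.1   -0.417] z [ 0.407  0.109 -0.907]
10.25 [ 0.44  -0.073  0.809] q [ 1.73  0.   -1.38  0.63 -0.3   2.05  1.83] x [-0.872 -0.083 -0.483] z [ 0.474  0.107 -0.874]
10.5833 [ 0.43  -0.105  0.855] q [ 1.6   0.08 -1.38  0.51 -0.16  2.05  1.76] x [-0.823 -0.038 -0.566] z [ 0.562  0.087 -0.823]
```

The tilt now matches the deck normal. I'll keep it for both picks and drops, and go down to pot A.

```bash
python3 -m crank '[[[0,0,0,-0.09,-0.5],[21,15,30,0,-0.5],[21,15,30,0,-0.5],[21,15,30,0,-0.5],[21,15,30,0,-0.5],[21,15,30,0,-0.5],[21,15,30,0,-0.5],[21,15,30,0,-0.5],[21,15,30,0,-0.5],[21,15,30,0,-0.5]]]' >/dev/null; python3 st.py
```

```text
11.4167 [ 0.415 -0.056  0.733] q [ 0.86 -0.29 -0.35  1.08 -0.39  1.86  1.99] x [-0.861 -0.108 -0.497] z [ 0.496  0.04  -0.867]
```

```bash
python3 -m crank '[[[4,16,34,0,-0.5],[4,16,34,0,-0.5],[4,16,34,0,-0.5],[4,16,34,0,-0.5],[4,16,34,0,-0.5],[4,16,34,0,-0.5],[4,16,34,0,-0.5],[4,16,34,0,-0.5]]]' >/dev/null; python3 st.py
```

```text
12.0833 [0.509 0.045 0.557] q [ 0.03 -0.3  -0.13  1.5  -0.04  1.45  1.58] x [-0.878 -0.104 -0.467] z [ 0.465  0.044 -0.884]
```

```bash
python3 -m crank '[[[0,36,15,0,-0.5],[0,36,15,0,-0.5],[0,36,15,0,-0.5],[0,36,15,0,-0.5],[10,26,28,0,-0.5],[16,20,28,0,-0.5],[20,15,28,0,-0.5],[20,15,28,0,-0.5],[20,15,28,0,-0.5],[20,15,28,0,-0.5]]]' >/dev/null; python3 st.py
```

```text
12.9167 [0.493 0.291 0.303] q [-0.07 -0.2  -0.6   1.89  0.18  1.01  0.93] x [-0.878 -0.103 -0.468] z [ 0.466  0.044 -0.884]
```

```bash
python3 -m crank '[[[27,9,16,0,-0.2],[27,9,16,0,-0.2],[27,9,16,0,-0.2],[27,9,17,0,-0.2],[27,10,17,0,-0.2],[27,10,17,0,-0.2],[0,0,0,0,-0.2]]]' >/dev/null; python3 st.py
python3 - <<'E'
from h import *
im=cam("wrist");p=im["pixels"];print(proj(im,[.45,.34,.044]),proj(im,[.45,.34,.014]))
cv2.imwrite("pics/w4.png",p[:,:,::-1])
E
```

```text
13.5 [0.386 0.333 0.135] q [-0.11 -0.16 -0.86  2.19  0.35  0.78  0.5 ] x [-0.881 -0.109 -0.461] z [ 0.459  0.041 -0.887]
(np.float64(320.53525279414356), np.float64(211.67359115369058)) (np.float64(320.8420867593486), np.float64(190.06446747803983))
```

View pics/w4.png

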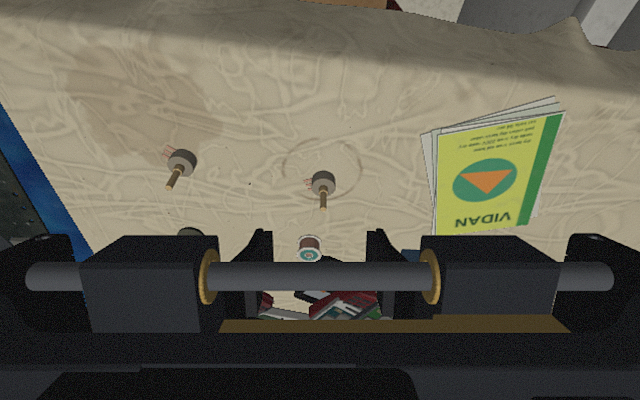

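Pot B's shaft tip is at (324,210) and its can top at (323,184). Spool and jar stay clear below and to the left. I'll correct for this.

```bash
python3 - <<'E'
from h import *
im=cam("wrist");s=ctrl.get_state();M=R.from_rotvec(s['tool_rot']).as_matrix()
a=onz(im,323.5,209,.044);b=onz(im,323,183,.014);print(a,b,M[:,0])
P=(a+b)/2;P[2]=.021
t=P-.005*M[:,0];print(t,M.T@(t-s["position"])*1000)
E
```

```text
[0.45201058 0.34290796 0.044     ] [0.44607941 0.34160592 0.014     ] [-0.8784037  -0.10519486 -0.46619844]
[0.45343701 0.34278292 0.02333099] [ -1.65833065   2.97455303 132.78805458]
```

```bash
python3 -m crank '[[[-2,3,33,0,-0.2],[0,0,33,0,0.2],[0,0,33,0,0.5],[0,0,22,0,0.6],[0,0,11,0,0.6],[0,0,0,0,1],[0,0,0,0,1],[0,0,0,0,1],[0,0,0,0,1],[0,0,0,0,1]]]' 20; python3 st.py
```

```text
time: 14.43
position: [0.4551, 0.3437, 0.0269]
tool_rot: [-0.151, 2.648, 0.026]
ft_force: [0.1, 0.1, 2.3]
grip_width: 0.097
grip_force: 20.0
14.4333 [0.455 0.344 0.027] q [-0.11  0.23 -0.85  2.18  0.94  0.67  0.04] x [-0.877 -0.103 -0.47 ] z [ 0.468  0.045 -0.883]
```

```bash
python3 -m crank '[[[0,0,0,0,1],[0,0,0,0,1],[0,0,0,0,1],[0,0,0,0,1]]]' 35; python3 st.py
```

```text
time: 14.77
position: [0.4554, 0.3437, 0.0268]
tool_rot: [-0.151, 2.648, 0.025]
ft_force: [-1.7, -0.6, 8.2]
grip_width: 0.089
grip_force: 35.0
14.7667 [0.455 0.344 0.027] q [-0.11  0.23 -0.85  2.18  0.94  0.67  0.04] x [-0.877 -0.103 -0.47 ] z [ 0.468  0.045 -0.883]
```

Pot B is gripped. I'll lift it and carry it to the bin.

```bash
python3 -m crank '[[[-5,0,-9,0,1],[-15,0,-28,0,1],[-19,0,-35,0,1],[-19,0,-35,0,1],[-19,0,-35,0,1],[-17,-10,-33,0,1],[-4,-25,3,0,1],[-4,-38,3,0,1],[-4,-38,3,0,1],[-4,-38,3,0,1]]]' 35; python3 -m crank '[[[-4,-38,3,0,1],[-4,-38,3,0,1],[-4,-38,3,0,1],[-4,-38,3,0,1],[-4,-38,3,0,1],[-4,-38,3,0,1],[-4,-38,3,0,1],[-4,-38,3,0,1],[0,0,0,0,1],[0,0,0,0,1]]]' ;python3 st.py
python3 - <<'E'
from h import *
S,T,W=cam("scene"),cam("top"),cam("wrist")
I=np.zeros((600,800,3),np.uint8)
I[:300,:400]=cv2.resize(S["pixels"][170:320,320:520],(400,300));I[:300,400:]=cv2.resize(T["pixels"][80:230,360:560],(400,300))
I[300:,:480]=cv2.resize(W["pixels"],(480,300));cv2.imwrite("pics/b1.png",I[:,:,::-1])
E
```

```text
time: 15.6
position: [0.4914, 0.1975, 0.2225]
tool_rot: [-0.152, 2.65, 0.024]
ft_force: [0.6, -0.3, 0.0]
grip_width: 0.088
grip_force: 35.0
time: 16.43
position: [0.5644, -0.101, 0.2181]
tool_rot: [-0.145, 2.652, 0.024]
ft_force: [-0.6, 0.7, -1.3]
grip_width: 0.093
grip_force: 35.0
16.4333 [ 0.564 -0.101  0.218] q [ 0.04 -0.17  0.16  2.07 -0.16  0.78  1.98] x [-0.879 -0.098 -0.467] z [ 0.465  0.042 -0.884]
```

View pics/b1.png

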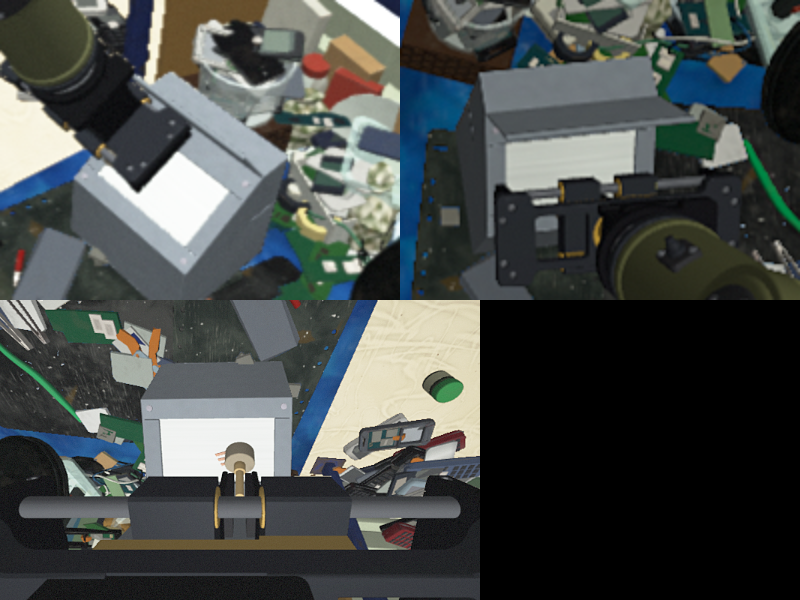

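The pot is in hand and leans as expected. The slot's lower corners appear in the wrist crop at about (160,418) and (277,415).

```bash
python3 - <<'E'
from h import *
im=cam("wrist");s=ctrl.get_state();M=R.from_rotvec(s['tool_rot']).as_matrix()
p=im["pixels"];m=(p.min(2)>190).astype(np.uint8);_,l=cv2.connectedComponents(m)
c,_=cv2.findContours((l==l[200,240]).astype(np.uint8),0,2);c=max(c,key=cv2.contourArea)
print(cv2.boundingRect(c)); x=c[:,0];print([x[np.argmin(x[:,0]+x[:,1])],x[np.argmin(-x[:,0]+x[:,1])]])
a,b=[onz(im,*x[np.argmin(k*x[:,0]+x[:,1])],.1125) for k in(1,-1)];print(a,b,np.linalg.norm(a-b))
d=b-a;yaw=np.arctan2(-d[0],d[1]);print("yaw",yaw)
bx=np.array([np.cos(yaw),np.sin(yaw),0]);S=(a+b)/2+bx*.0307;S[2]=.134;print("slot",S)
u=.819*bx+[0,0,.574];n=.574*bx-[0,0,.819]
print("tool z in u,n",u@M[:,2],n@M[:,2])
for uu,d in((8,-25),(3,0),(0,48)): print(uu,d,M.T@(S+u*uu/1e3+n*d/1e3-s["position"])*1000)
E
```

```text
(212, 157, 154, 85)
[array([213, 158], dtype=int32), array([365, 157], dtype=int32)]
[ 0.59046853 -0.18635577  0.1125    ] [ 0.57406373 -0.05870977  0.1125    ] 0.12869584235050888
yaw 0.1278172828966597
slot [ 0.6127157  -0.11861945  0.134     ]
tool z in u,n -0.12528808224592725 0.9921339526579908
8 -25 [ -5.532782   -26.68860005  70.16385306]
3 0 [ -3.70133925 -26.33407597  95.59364228]
0 48 [ -6.73363943 -25.61497082 143.59193626]
```

```bash
python3 -m crank '[[[-5,-26,0,0,1],[0,0,20,0,1],[0,0,20,0,1],[0,0,20,0,1],[0,0,12,0,1],[0,0,10,0,1],[0,0,10,0,1]]]' ;python3 -m crank '[[[0,0,10,0,1],[0,0,10,0,1],[0,0,10,0,1],[0,0,10,0,1],[0,0,10,0,1],[0,0,0,0,1],[0,0,0,0,1]]]' ;python3 st.py
python3 - <<'E'
from h import *
S,T,W=cam("scene"),cam("top"),cam("wrist")
I=np.zeros((600,800,3),np.uint8)
I[:300,:400]=cv2.resize(S["pixels"][170:320,320:520],(400,300));I[:300,400:]=cv2.resize(T["pixels"][80:230,360:560],(400,300))
I[300:,:480]=cv2.resize(W["pixels"],(480,300));cv2.imwrite("pics/b2.png",I[:,:,::-1])
E
```

```text
time: 17.22
position: [0.6155, -0.119, 0.1397]
tool_rot: [-0.153, 2.65, 0.025]
ft_force: [-0.6, -0.4, 0.8]
grip_width: 0.089
grip_force: 35.0
time: 17.8
position: [0.6367, -0.1177, 0.0934]
tool_rot: [-0.151, 2.655, 0.025]
ft_force: [-2.4, -0.9, -2.3]
grip_width: 0.09
grip_force: 36.2
17.8 [ 0.637 -0.118  0.093] q [ 0.04  0.13  0.2   2.05 -0.35  0.53  2.18] x [-0.88  -0.103 -0.464] z [ 0.462  0.044 -0.886]
```

View pics/b2.png

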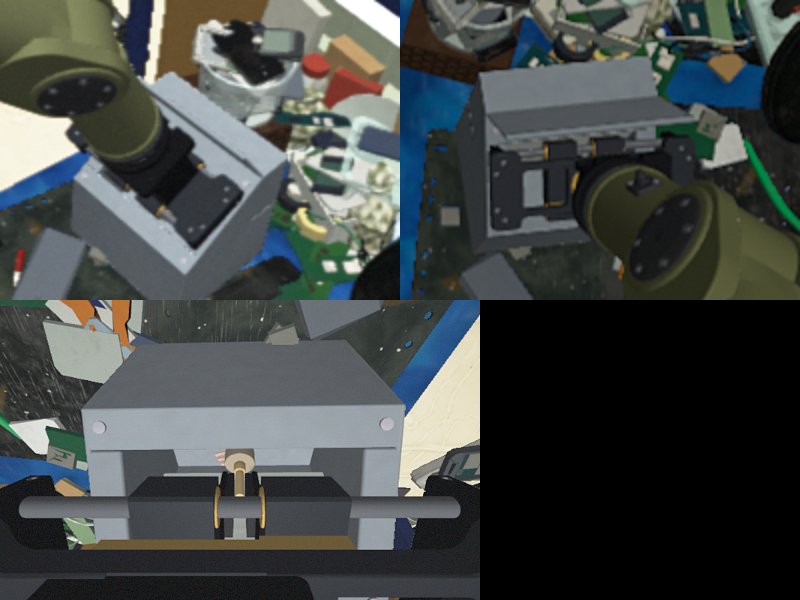

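The flap is swung in, and the pot hangs inside clear of the slot's edge at crop (240,460). I'll release it.

```bash
python3 -m crank '[[[0,0,3,0,0.2],[0,0,0,0,0.2],[0,0,0,0,0.2],[0,0,0,0,0.2],[0,0,0,0,0.2],[0,0,0,0,0.2],[0,0,0,0,0.2],[0,0,0,0,0.2],[0,0,0,0,0.2]]]' 
python3 - <<'E'
from h import *
W=cam("wrist")
cv2.imwrite("pics/b3.png",cv2.resize(W["pixels"][180:340,100:540],None,fx=1.2,fy=1.2)[:,:,::-1])
E
```

```text
time: 18.7
position: [0.6397, -0.1177, 0.093]
tool_rot: [-0.151, 2.651, 0.024]
ft_force: [-2.4, -2.5, -0.1]
grip_width: 0.398
grip_force: 1.2
```

View pics/b3.png

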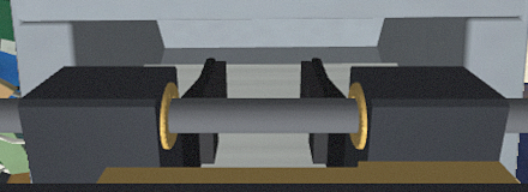

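The fingers are empty and the pot has dropped through. I'll back out so the flap shuts, then go to pot A.

```bash
python3 -m crank '[[[0,0,-15,0,0.2],[0,0,-25,0,0.2],[0,0,-35,0,0.2],[0,0,-35,0,0.2],[0,0,-33,0,0],[7,20,-4,0,0],[7,35,-4,0,0],[7,35,-4,0,0],[7,35,-4,0,0]]]' ;python3 -m crank '[[[7,35,-4,0,0],[7,35,-4,0,0],[7,35,-4,0,0],[7,35,-4,0,0],[7,35,-4,0,0],[0,14,0,0,0],[0,0,0,0,0]]]' ;python3 st.py
python3 - <<'E'
from h import *
S=cam("scene");p=S["pixels"];print("flap px",p[240:285:8,375:425:8].min(2).tolist())
im=cam("wrist");s=ctrl.get_state();M=R.from_rotvec(s['tool_rot']).as_matrix()
q=[np.array(proj(im,[.441,.204,z])) for z in(.044,.014)];print(q)
u,v=q[1].astype(int);print((u,v));w=im["pixels"][max(v-40,0):v+50,u-40:u+40].astype(int)
# brightness map vs cloth
g=w.max(2);m=(g<115).astype(np.uint8)
n,l,st,c=cv2.connectedComponentsWithStats(m)
for i in range(1,n):
    if st[i,4]>15: print(st[i].tolist(),(c[i]+[u-40,max(v-40,0)]).round(1))
for r in g[::5,::5]: print(' '.join('%3d'%k for k in r))
E
```

```text
time: 19.5
position: [0.5268, -0.0011, 0.2202]
tool_rot: [-0.151, 2.649, 0.025]
ft_force: [0.8, 1.5, 0.4]
grip_width: 0.502
grip_force: 0.0
time: 20.08
position: [0.4817, 0.1886, 0.2143]
tool_rot: [-0.163, 2.661, 0.027]
ft_force: [-1.1, -0.8, 0.2]
grip_width: 0.497
grip_force: 0.0
20.0833 [0.482 0.189 0.214] q [-0.24 -0.28 -0.28  2.16  0.15  0.83  1.09] x [-0.882 -0.111 -0.458] z [ 0.456  0.047 -0.889]
flap px [[160, 250, 249, 250, 161, 161, 164], [188, 248, 248, 249, 249, 164, 164], [249, 248, 249, 250, 250, 250, 160], [167, 249, 249, 250, 251, 251, 250], [163, 167, 249, 250, 250, 250, 250], [84, 165, 167, 250, 250, 251, 177]]
[array([347.90775398,  66.07665833]), array([346.05659453,  54.48590728])]
(np.int64(346), np.int64(54))
[29, 22, 23, 13, 72] [345.   39.4]
209 196 200 201 205 204 199 194 208 199 203 200 198 201 195 190
211 213 200 201 203 207 201 199 193 201 203 205 205 203 201 201
208 209 203 196 199 198 192 210 198 200 204 202 204 207 206 215
208 205 212 202 199 196 195 204 198 203 206 207 206 216 213 217
211 208 212 200 211 196 174 199 203 205 201 206 215 220 218 213
198 213 208 205 207 208 196  92 114 109 201 204 219 216 220 217
203 201 199 200 193 211  80 172 174 170 156 215 216 217 217 217
209 202 204 198 206 202 173 173 102 168 170 225 213 219 217 218
219 206 206 210 206 205 171 173 115 202 171 224 215 220 216 219
220 220 218 211 211 217 182 171 120 128 169 220 216 222 202 219
217 219 207 205 213 219 217 183 236 218 214 217 224 221 217 218
219 219 217 224 226 220 206 213 222 216 219 224 208 219 212 216
220 225 223 219 216 218 224 225 211 215 214 224 225 220 221 219
220 218 217 224 224 224 217 223 222 225 212 216 209 223 226 224
223 223 222 221 218 214 215 226 216 218 219 226 222 205 204 226
220 222 223 220 220 220 223 223 218 225 218 216 214 219 227 205
220 218 219 217 215 212 204 216 210 213 219 229 225 218 206 221
221 218 220 226 227 223 224 226 222 224 220 219 218 222 226 226
```

The flap is shut again, showing uniformly bright, and pot A is where predicted. I'll approach it.

```bash
python3 -m crank '[[[20,4,20,0,0],[24,4,15,0,0],[24,4,15,0,0],[24,4,12,0,0],[24,4,12,0,0],[0,0,0,0,0]]]' >/dev/null;python3 st.py
cat > pa.py <<'E'
from h import *
im=cam("wrist");s=ctrl.get_state();M=R.from_rotvec(s['tool_rot']).as_matrix()
q=[np.array(proj(im,[.441,.204,z])) for z in(.044,.014)];print(q)
hsv=cv2.cvtColor(im["pixels"],cv2.COLOR_RGB2HSV)
u,v=q[1].astype(int);v0=max(v-45,0);w=hsv[v0:min(v+50,229),u-35:u+35]
m=((w[...,1]<40)&(w[...,2]<185)).astype(np.uint8);m=cv2.morphologyEx(m,cv2.MORPH_OPEN,np.ones((3,3)))
n,l,st,c=cv2.connectedComponentsWithStats(m)
for i in range(1,n):
    if st[i,4]>60: print("can",st[i].tolist(),(c[i]+[u-35,v0]).round(1), onz(im,*(c[i]+[u-35,v0]),.012))
P=np.array([.441,.204,.021]);print(M.T@(P-.005*M[:,0]-s["position"])*1000)
E
python3 pa.py
```

```text
20.6833 [0.407 0.19  0.089] q [-0.26 -0.29 -0.41  2.42  0.25  0.61  0.84] x [-0.888 -0.104 -0.449] z [ 0.447  0.037 -0.894]
[array([334.51425884, 228.90657758]), array([333.67002992, 201.63048339])]
[-1.50246512 10.03985107 77.85398262]
```

```bash
sed -i 's/(w\[...,1\]<40)&(w\[...,2\]<185)/(w[...,2]<180)/' pa.py; python3 pa.py; python3 - <<'E'
from h import *
g=cam("wrist")["pixels"].max(2)
for r in g[176:240:5,300:372:5]: print(' '.join('%3d'%k for k in r))
E
```

```text
[array([333.1570641 , 223.23473691]), array([332.37301643, 196.36647264])]
can [0, 0, 70, 68, 3075] [327.8 175.6] [0.42157679 0.19772317 0.012     ]
can [55, 57, 15, 8, 68] [359.5 211. ] [0.45680854 0.22988033 0.012     ]
can [43, 61, 23, 9, 89] [351.4 216.1] [0.46386816 0.22409494 0.012     ]
[ 1.74257759  8.94328717 78.89903287]
171 165 182 136  82  79  82  79  73 125 180 179 184 183 182
165 159 175 167  80 141 142 139 136  83 187 175 180 181 182
166 174 165 169 134 137  97 133 135 113 185 177 176 180 181
168 177 175 180 140 146 102  90 135 137 177 187 185 184 179
186 189 184 177 173 140  99  87 137 180 189 172 187 173 176
186 182 177 175 184 193 105 103 177 174 190 189 187 188 185
180 179 181 186 182 178 102  92 182 187 180 168 173 183 193
178 184 179 179 173 184  98  82 183 172 177 183 188 177 181
178 175 176 172 171 183 187 182 178 189 193 181 178 167 183
185 189 189 190 184 189 187 184 185 183 183 176 175 185 187
183 178 182 175 169 169 186 176 184 186 182 185 185 188 191
182 167 171 187 186 180 179 168 181 169 173 179   6   4  31
184 185 178 183 182 187 181 179 185 170 172 168  25  16  27
```

```bash
python3 - <<'E'
from h import *
L=[]
for i in range(4):
    im=cam("wrist");s=ctrl.get_state();M=R.from_rotvec(s['tool_rot']).as_matrix()
    a=onz(im,332.5,214,.044);b=onz(im,331.5,189,.014);P=(a+b)/2;P[2]=.021
    print(a,b,M.T@(P-.005*M[:,0]-s["position"])*1000)
E
```

```text
[0.43860549 0.20497388 0.044     ] [0.44007478 0.20505682 0.014     ] [ 5.84648872  8.97876062 79.12601275]
[0.43980254 0.20553101 0.044     ] [0.44120079 0.20562147 0.014     ] [ 4.92211807  9.19521676 79.7793858 ]
[0.4400294  0.20577751 0.044     ] [0.4414103  0.20586926 0.014     ] [ 4.41099646  9.3782958  79.8315253 ]
[0.43960968 0.20576189 0.044     ] [0.44100989 0.20585295 0.014     ] [ 4.34419514  9.43668536 79.51754684]
```

Shift by (4, 9, 79), close the fingers fully and check the grip before lifting.

```bash
python3 -m crank '[[[4,9,10,0,0],[0,0,22,0,0.3],[0,0,22,0,0.5],[0,0,15,0,0.6],[0,0,9,0,0.6],[0,0,0,0,1],[0,0,0,0,1],[0,0,0,0,1],[0,0,0,0,1],[0,0,0,0,1]]]' 20;python3 -m crank '[[[0,0,0,0,1],[0,0,0,0,1],[0,0,0,0,1],[0,0,0,0,1]]]' 35; python3 st.py
```

```text
time: 21.87
position: [0.4431, 0.2056, 0.0241]
tool_rot: [-0.152, 2.662, 0.023]
ft_force: [0.1, 0.6, -0.4]
grip_width: 0.095
grip_force: 20.0
time: 22.2
position: [0.4431, 0.2056, 0.0236]
tool_rot: [-0.152, 2.663, 0.023]
ft_force: [-0.5, -0.5, 3.6]
grip_width: 0.089
grip_force: 35.0
22.2 [0.443 0.206 0.024] q [-0.15 -0.05 -0.52  2.4   0.57  0.44  0.53] x [-0.883 -0.103 -0.457] z [ 0.455  0.042 -0.889]
```

```bash
python3 -m crank '[[[-5,0,-8,0,1],[-14,0,-22,0,1],[-18,0,-27,0,1],[-18,0,-27,0,1],[-18,0,-27,0,1],[-18,0,-27,0,1],[-8,-20,-10,0,1],[-8,-37,0,0,1],[-8,-37,0,0,1],[-8,-37,0,0,1]]]' 35; python3 -m crank '[[[-8,-37,0,0,1],[-8,-37,0,0,1],[-8,-37,0,0,1],[-8,-37,0,0,1],[-8,-37,0,0,1],[-4,-15,0,0,1],[0,0,0,0,1],[0,0,0,0,1]]]' ;python3 st.py
cat > bn.py <<'E'
from h import *
s=ctrl.get_state();M=R.from_rotvec(s['tool_rot']).as_matrix()
S=np.array([.612,-.119,.134]);yaw=.135;bx=np.array([np.cos(yaw),np.sin(yaw),0]);u=.819*bx+[0,0,.574];n=.574*bx-[0,0,.819]
print("tool z in u,n",u@M[:,2],n@M[:,2], "now u,n", u@(s["position"]-S),n@(s["position"]-S))
for uu,d in((8,-25),(3,0),(0,50)): print(uu,d,M.T@(S+u*uu/1e3+n*d/1e3-s["position"])*1000)
im=cam("wrist");print(im["pixels"][200:232:4,312:330:6].tolist())
E
python3 bn.py
```

```text
time: 23.03
position: [0.5076, 0.0855, 0.2093]
tool_rot: [-0.157, 2.669, 0.02]
ft_force: [0.8, 0.8, -0.2]
grip_width: 0.087
grip_force: 35.0
time: 23.7
position: [0.568, -0.1096, 0.2308]
tool_rot: [-0.149, 2.671, 0.019]
ft_force: [-0.6, 1.4, -1.1]
grip_width: 0.092
grip_force: 35.0
23.7 [ 0.568 -0.11   0.231] q [-0.11 -0.17  0.32  2.03 -0.11  0.83  1.94] x [-0.888 -0.102 -0.449] z [ 0.448  0.038 -0.893]
tool z in u,n -0.14507304997268206 0.9892875665046151 now u,n 0.020903164224575686 -0.1035824051313171
8 -25 [  1.11414661 -13.42589341  79.92738855]
3 0 [  2.44446272 -12.88070319 105.38494296]
0 50 [ -1.8208766  -11.68417267 155.28454044]
[[[213, 165, 140], [107, 98, 88], [106, 101, 90]], [[104, 100, 87], [111, 104, 91], [106, 100, 88]], [[109, 101, 91], [108, 103, 91], [108, 101, 88]], [[113, 107, 93], [140, 130, 112], [117, 111, 99]], [[192, 179, 158], [188, 179, 156], [192, 177, 157]], [[188, 174, 154], [191, 181, 155], [188, 174, 153]], [[192, 184, 160], [116, 99, 75], [115, 104, 77]], [[129, 115, 93], [139, 119, 88], [131, 112, 84]]]
```

Pot A is held, with the can visible between the fingers. Now to insert it.

```bash
python3 -m crank '[[[0,-12,5,0,1],[0,0,20,0,1],[0,0,20,0,1],[0,0,20,0,1],[0,0,15,0,1],[0,0,13,0,1],[0,0,10,0,1]]]' ;python3 -m crank '[[[0,0,10,0,1],[0,0,10,0,1],[0,0,10,0,1],[0,0,10,0,1],[0,0,10,0,1],[0,0,0,0,1],[0,0,0,0,1]]]' ;python3 st.py; python3 bn.py
```

```text
time: 24.33
position: [0.6156, -0.1143, 0.1381]
tool_rot: [-0.155, 2.671, 0.021]
ft_force: [-1.3, -0.2, 2.6]
grip_width: 0.091
grip_force: 35.0
time: 24.92
position: [0.6368, -0.1149, 0.0929]
tool_rot: [-0.151, 2.674, 0.019]
ft_force: [-2.8, -0.4, -2.4]
grip_width: 0.086
grip_force: 36.1
24.9167 [ 0.637 -0.115  0.093] q [-0.12  0.14  0.35  2.04 -0.36  0.55  2.17] x [-0.889 -0.104 -0.447] z [ 0.445  0.039 -0.895]
tool z in u,n -0.14787887169858338 0.9888963581563677 now u,n -0.0029942763090006937 0.048146088467834414
8 -25 [ -0.0958521   -2.33102047 -73.9321924 ]
3 0 [  1.1609216   -1.81030754 -48.47038909]
0 50 [-3.24875618 -0.67387442  1.41806544]
[[[220, 174, 151], [111, 107, 94], [106, 103, 90]], [[111, 107, 94], [111, 105, 91], [111, 106, 93]], [[113, 108, 95], [113, 105, 94], [112, 108, 95]], [[118, 110, 97], [152, 140, 123], [125, 119, 103]], [[195, 182, 158], [195, 182, 159], [195, 182, 160]], [[193, 184, 160], [196, 185, 162], [191, 179, 155]], [[196, 186, 162], [120, 106, 77], [109, 95, 71]], [[135, 121, 97], [145, 125, 91], [127, 112, 80]]]
```

Same depth and force as the first time, and the pot has not slipped. I'll release, check, and withdraw only if it's gone.

```bash
python3 -m crank '[[[0,0,3,0,0.2],[0,0,0,0,0.2],[0,0,0,0,0.2],[0,0,0,0,0.2],[0,0,0,0,0.2],[0,0,0,0,0.2],[0,0,0,0,0.2],[0,0,0,0,0.2],[0,0,0,0,0.2]]]'; python3 bn.py|tail -1
```

```text
time: 25.72
position: [0.6398, -0.1149, 0.0924]
tool_rot: [-0.151, 2.67, 0.018]
ft_force: [-2.3, -1.8, 0.4]
grip_width: 0.399
grip_force: 1.2
[[[164, 172, 178], [168, 176, 182], [169, 177, 184]], [[165, 174, 180], [164, 174, 181], [170, 176, 184]], [[166, 172, 180], [161, 170, 175], [163, 170, 179]], [[160, 170, 177], [160, 168, 176], [162, 171, 177]], [[165, 175, 180], [164, 173, 179], [164, 170, 178]], [[170, 178, 183], [169, 176, 182], [170, 176, 185]], [[98, 103, 107], [92, 98, 102], [93, 96, 106]], [[90, 96, 102], [98, 102, 106], [95, 101, 104]]]
```

```bash
python3 -m crank '[[[0,0,-15,0,0.2],[0,0,-25,0,0.2],[0,0,-35,0,0.2],[0,0,-35,0,0.2],[0,0,-35,0,0],[7,20,-20,0,0],[7,35,-4,0,0],[7,35,-4,0,0],[7,30,-4,0,0],[7,20,-4,0,0]]]'; python3 -m crank '[[[0,0,0,0,0],[0,0,0,0,0],[0,0,0,0,0],[0,0,0,0,0]]]'
python3 - <<'E'
from h import *
S,T=cam("scene"),cam("top")
p=S["pixels"];m=(p.min(2)>195).astype(np.uint8);_,l=cv2.connectedComponents(m);c,_=cv2.findContours((l==l[262,398]).astype(np.uint8),0,2)
c=max(c,key=cv2.contourArea);print("flap",cv2.contourArea(c),cv2.approxPolyDP(c,.05*cv2.arcLength(c,True),True)[:,0].tolist())
o=cv2.imread("pics/scene0.png")[:,:,::-1]
for im,o,pts in((S,"scene0",dict(potB=(246,204),potA=(266,237),jar=(306,219),spool=(279,193))),(T,"top0",dict(potB=(224,247),potA=(286,254),jar=(292,200),spool=(230,203)))):
    o=cv2.imread(f"pics/{o}.png")[:,:,::-1].astype(int)
    for k,(u,v) in pts.items():
        d=np.abs(im["pixels"].astype(int)-o)[v-8:v+9,u-8:u+9].max(2);print(k,d.mean().round(1),(d>40).sum())
E
```

```text
time: 26.6
position: [0.5199, 0.0154, 0.2346]
tool_rot: [-0.164, 2.674, 0.025]
ft_force: [0.2, 0.1, 0.7]
grip_width: 0.496
grip_force: 0.0
time: 26.93
position: [0.5211, 0.0072, 0.2356]
tool_rot: [-0.148, 2.673, 0.02]
ft_force: [0.2, -0.2, 0.4]
grip_width: 0.496
grip_force: 0.0
flap 1911.5 [[389, 231], [369, 257], [412, 292], [433, 264]]
potB 34.3 87
potA 35.5 93
jar 6.8 3
spool 8.3 5
potB 29.9 102
potA 21.3 51
jar 5.1 0
spool 6.1 0
```

The flap is shut with the same outline as at the start. Both pots are gone from the bench, and the jar and spool haven't moved.

```bash
python3 -c "
from bench import job;print(job.close_job())"
```

```text
the job is handed in; nothing more can be done
None
```

Both potentiometers went through the flap into the reject bin, one after the other. The flap sprang shut each time, the jar and spool were left where they stood, and the job was handed in at about 27 s; the hand-in returned no verdict.

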